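# Tare the finds scale, weigh a batch of finds and stow the tray

### The arm

A 6-joint arm with a two-finger parallel gripper is mounted at the origin on the work surface. World frame = base frame: x ahead of the robot, y to its left, z up, the work surface at z = 0. Lengths are in mm, angles in degrees, forces in N, time in s.
With the tool pointing down it reaches from about 300 to 850 mm from the base axis. Payload 4.2 kg.
Tool frame: the origin (TCP) lies on the centre line of the jaws, within the pads' length; the fingertips stand 11 mm ahead of it and the grasp point (between the pads) lies 8 mm behind it; z points along the fingers, y is the line along which they close (so a half turn about z gives the same grasp; the last joint's range is limited). The gripper opens to 91 mm and grips with 3 to 60 N. Pads are 32 mm wide; open, the fingers measure 118 mm over their backs; the gripper's body (76 mm by 178 mm) begins 60 mm behind the grasp point.
Start: joints at [-72.536, 18.312, 89.639, -0, 72.044, -1.146], TCP at [183.497, -544.95, 224.976] pointing down, gripper open.
Joint ranges: [-177.97, 177.97], [-48.28, 115.42], [12.27, 149.76], [-77.06, 257.06], [2.81, 150.46], [-146.56, 146.56]. Speed limits (degrees/s): [147.25, 147.25, 180, 180, 180, 180].

### API

Orientations are given as [roll, pitch, yaw] about the fixed x, y, z axes, in that order (R = Rz(yaw) Ry(pitch) Rx(roll)).
In Python, from workcell import env, grab_frame, camera_model, models gives the robot as it stands.
- The arm moves only by the shell command python3 -m crank 'ROWS' [FORCE]. ROWS is text: rows parted by semicolons, each of 7 numbers parted by spaces: the closure, from -1 (fully open) to 1 (shut), so that 0 is half open, then the shift along the tool's x, y, z in mm, then the turn, a rotation vector about the tool's x, y, z in degrees. A call has 1 to 10 rows; each row shifts and turns the commanded pose from where the row before left it, along the tool's axes as they then stand; what a row does not reach is not made up. A row lasts 1/8 s, in which the tool goes at most 62.5 mm and 10.7 degrees, less where a joint would pass 70% of its speed; a pose out of reach is approached as far as the arm can. A call is refused whole if a number of a shift passes 62.5 or a number of a turn 10.7, either way. A call with a gripper value outside its range is refused whole. The fingers move at their own pace and stop on an object; FORCE is the grip in N (left out, the last holds). Time passes only in rows, so rows that do not move let the fingers close. It gives the time, the measured TCP pose, the force, the opening and the grip force at its end, in the units of the state.
- env.state(): the state, without advancing time (a new reading comes with each control period).
- grab_frame(name): name is "side" or "top" or "wrist"; returns the picture (420x560x3 uint8, blue, green, red); there is no depth.
- camera_model(name): a dict with "K" (3x3 intrinsics, pixels), "R" (3x3) and "t" (3): a world point X has camera coordinates R X + t; the wrist camera has in their place "mount" (4x4, takes a point from camera to tool coordinates, whose origin is the TCP and whose axes are the flange's). Camera axes: x right, y down, z forward; pixel columns grow to the right and rows downward; lengths in mm; the calibration is good to about 2 mm. A picture is of the moment at which its call begins: read the wrist's pose just before it. camera_model takes no time and is no camera call.
- env.job_done(): hands the job in; it is judged then, once.
Trained networks look in the newest picture that a camera, given by its name, has taken for a name from the list of things; names that differ only in an ending like _2 or _b are one class to them, and where a whole thing is asked for, a point or a joint stands for the part that bears it (a point fixed in the world has none). Each returns a list of dicts, best first, with "p" (0 to 1); they miss things now and then, are a little off and sometimes report something else, mostly with a low value. They report only what shows in the picture. A call takes as long as a camera call.
- models.search_frame(name, camera): "point" ([x, y, z] in mm, in world coordinates, good to about 4 mm: the middle of the surface that is visible of it).
The state is a dict: "time_s": time; "qpos": joint angles; "qvel": joint speeds; "effort": joint torques, N m; "ee_pos": TCP position; "ee_rot": TCP orientation; "force": force on the tool from outside, world axes, zero at the start; "torque": the same for the moment, N m; "gripper_width": finger opening in mm; "gripper_force": force on a finger pad.
Only numpy, scipy, OpenCV 4.12 (cv2) and the standard library are available. Lean on these libraries where they do the work, as an engineer would, in place of code of your own. Each camera call takes 0.05 s, during which the arm holds its last target. There are 200 camera calls.

### The job

Take the brass check weight out of the tray on the scale and stand it on the middle of its cork pad, then turn the bezel knob until the needle reads zero (on the blue mark) with the tray empty. Next lay every find on the table (axe head, clay gutter piece, jar handle, cup foot, whichever are there) in the tray while it stays on the scale, then slide the loaded tray along the runway under the shelf until it is fully home against the end stop. Last, turn the bezel to zero the emptied scale again; leave the other things on the table alone.

Things in the scene. Friction and masses are not known exactly. Their poses are not given: they have to be found in the camera images.
- station: Fixed weighing station on a plywood base: grey dial scale with a steel pan, then a runway under a shelf. Origin on the table under its middle, z up. In its frame (mm): pan centre (0, -130), dial axis (-155, -130), the tray slides along +y from the pan along x = 0. Fully home, the tray's origin is at y about 130, z 40.
- end_stop (a point): Middle of the end stop's face at runway level, station (0, 225, 40) mm. The aluminium runway (top at z 40) runs from y -24 to it, between steel side rails (clear width 182, tops at z 50, flared at the entry near the pan). The tray's far wall rests against this face when home.
- shelf_edge (a point): Underside of the wooden shelf that overhangs the runway's far part, at the middle of its edge nearest the pan: station (27, 70, 125) mm. The shelf covers station x -60 to 115, y 70 to 237; a stock box on it reaches z 183.
- pan_centre (a point): Centre of the top of the steel weighing pan, 180 (x) by 196 (y) mm, z 50 above the table when empty. It sinks 5 mm per kg (at most 7 mm) and springs back. Lips 8 mm high stand along its two x sides and at the two corners of its -y end; its +y side, towards the runway, is open and always higher than the runway.
- bezel: The scale's bezel knob: white dial disc 118 mm across with black ticks and a black bar grip; turns about the vertical either way, slight friction (0.04 N m), stays where left. Origin on the axis at the housing's top (60 mm above the table); disc top 5 mm above it. The bar, 52 long, 14 wide, stands 21 to 54 mm above the origin and runs along the line from axis to zero mark.
- bezel_bar (a point): Middle of the bezel's bar grip, on the axis, 40 mm above bezel.
- zero_mark (a point): The zero mark: middle of the blue wedge (10 mm wide, 24 mm long) near the rim of the white disc, 50 mm from the axis. Turns with the bezel.
- needle_tip (a point): Point 50 mm from the axis on the red needle that sweeps over the white disc. Only the load on the pan moves it: clockwise from above, 2.5 rad per kg (pan empty: it points to the station's -x). Turning the bezel does not move it. The scale reads zero when the needle lies on the blue wedge: this point and zero_mark coincide.
- tray: Frosted plastic finds tray, 170 (x) by 190 (y) by 34 mm high, walls and floor 4 mm, about 0.35 kg; starts on the pan. Origin: centre of its underside; z up, y along the station's y. An orange tab 50 (x) by 24 (y) by 14 mm high, centred at height 26 mm, sticks out of the middle of its -y end (outer face at y -119).
- weight: Brass check weight, 0.5 kg, starts standing in the tray: cylinder 52 mm across and 45 high, topped by a round grip knob 24 mm across from 64 to 82 mm above the underside. Origin: centre of its underside; z is its axis.
- pad: Fixed round cork pad for the check weight, 90 mm across, 4 mm thick, on the table. Origin: centre of its underside.
- axe: Find: grey stone axe head, 87 mm long in x (-42 to 45), 34 mm wide in y, 30 mm high for x below 18 and 20 mm beyond, about 0.16 kg; absent in some runs. Origin: centre of its underside. Grasp across y.
- tile: Find: buff-yellow fired clay gutter fragment, 85 mm long in x, 34 mm wide in y, 32 mm high, about 0.14 kg; absent in some runs. Origin: centre of its underside. Grasp across y.
- lug: Find: white-slipped jar-handle fragment lying flat, a bent round bar 22 mm thick; its straight middle runs along x from -18 to 18 through the origin's x, y, its ends bend to (+-40, -18); about 0.10 kg; absent in some runs. Origin: centre of its underside. Grasp its middle across y.
- foot: Find: black-glazed pedestal foot of a cup, standing; round, base 54 mm across, stem 24 mm, top stub 36 mm across from 42 to 56 mm above the underside, about 0.12 kg; absent in some runs. Origin: centre of its underside. 
- brush: Bystander: brush 160 mm long, loose on the table; leave alone.
- spatula: Bystander: spatula 140 mm long, loose on the table; leave alone.
- jar: Bystander: jar 100 mm high, loose on the table; leave alone.
- bottle: Bystander: bottle 150 mm high, loose on the table; leave alone.
- mug: Bystander: blue mug, loose on the table; leave alone.
- tape: Bystander: yellow roll of tape, loose on the table; leave alone.

How it is judged:
By the outcome, as a careful person would: the job done as asked, in the order asked, and still so for the second after the job is handed in, with the robot touching nothing.
Of axe, tile, lug, foot only 2 to 4 are there at a start; the rules pass over those that are not, and their reading is None.
At some moment in a run one of axe, tile, lug, foot may be knocked a few centimetres aside while the robot is not near it.
It also fails if it takes over 210 s, if anything falls off the work surface, if the arm or the gripper's body presses on something with over 40 N, if the wrist force passes 120 N, or if a joint passes its speed limit or range.

## Working session

There is one attempt and no reset: what is moved stays moved. The work goes in short steps, Python scripts to look and compute and a shell command to move; the robot and the scene stay as the last step left them, time stands still between calls to the robot, and variables do not carry over. Pictures are saved under pics/ and viewed, at most 14 in all, crops included, and the job is handed in when it is done.

```bash
ls; mkdir -p pics; cat > h.py <<'E'
import numpy as np,cv2
from scipy.spatial.transform import Rotation as Ro
from workcell import env,grab_frame,camera_model,models
def uv(cam,X):
    c=camera_model(cam);p=np.array(c["R"])@np.array(X)+np.array(c["t"]);q=np.array(c["K"])@p;return q[:2]/q[2]
def onplane(cam,u,v,z):
    c=camera_model(cam);d=np.linalg.inv(c["K"])@[u,v,1]
    if cam=="wrist":
        s=env.state();T=np.eye(4);T[:3,:3]=Ro.from_euler('xyz',s["ee_rot"],degrees=True).as_matrix();T[:3,3]=s["ee_pos"]
        M=T@np.array(c["mount"]);o=M[:3,3];d=M[:3,:3]@d
    else:
        R=np.array(c["R"]);o=-R.T@np.array(c["t"]);d=R.T@d
    return o+d*(z-o[2])/d[2]
def find(names,cam,k=2):
    for n in names:
        r=models.search_frame(n,cam)
        print(n,[(round(float(d["p"]),2),np.round(d["point"]).tolist()) for d in r[:k]])
E
python3 - <<'E'
from h import *
s=env.state();print(s["ee_pos"],s["ee_rot"],s["time_s"])
for c in("top","side"):
    cv2.imwrite(f"pics/{c}0.png",grab_frame(c))
find("station bezel bezel_bar zero_mark needle_tip tray weight pad axe tile lug foot".split(),"top")
print(np.array(camera_model("wrist")["mount"]).round(2))
E
```

```text
pics
[ 183.35120086 -544.46178633  224.11705871] [-1.79896718e+02  4.91453418e-04  1.86131974e+01] 0.0
station [(0.62, [586.0, 111.0, 60.0]), (0.33, [324.0, -200.0, 22.0])]
bezel [(0.62, [470.0, -82.0, 61.0])]
bezel_bar [(0.61, [466.0, -82.0, 64.0])]
zero_mark [(0.58, [468.0, -80.0, 70.0])]
needle_tip [(0.54, [686.0, 353.0, 94.0])]
tray [(0.81, [628.0, -83.0, 50.0]), (0.49, [276.0, 286.0, 16.0])]
weight [(0.92, [628.0, -106.0, 98.0])]
pad [(0.95, [427.0, -358.0, 3.0])]
axe [(0.8, [539.0, -413.0, 30.0]), (0.63, [627.0, -80.0, 51.0])]
tile []
lug [(0.64, [574.0, 405.0, 22.0])]
foot []
[[  -0.     -0.97   -0.23   66.01]
 [   1.     -0.     -0.     -0.68]
 [   0.     -0.23    0.97 -160.15]
 [   0.      0.      0.      1.  ]]
```

View pics/top0.png

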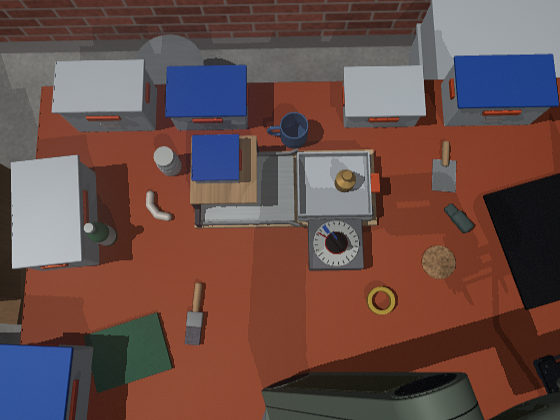

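View pics/side0.png

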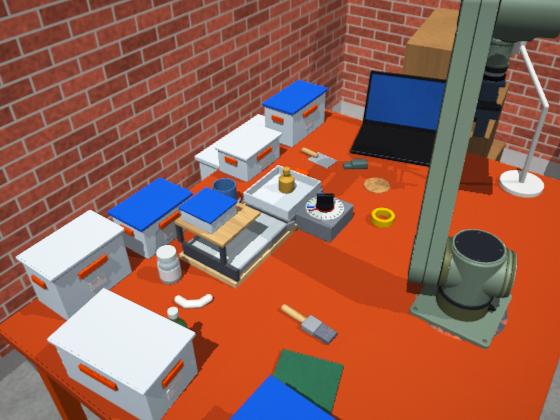

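The top view shows the weight (345,180) in the tray (335,187), dial (336,242), pad (438,262), axe (459,218) and lug (157,207). I see no tile or foot so far. Next I fit the station pose.

```bash
cat >> h.py <<'E'
def st(S,P):
    x,y,a=S;c,s=np.cos(np.radians(a)),np.sin(np.radians(a));return np.array([x+c*P[0]-s*P[1],y+s*P[0]+c*P[1],P[2]])
def overlay(cam,im,S,lines,u0,v0,f):
    for L in lines:
        q=[((uv(cam,st(S,P))-[u0,v0]+.5)*f-.5) for P in L]
        cv2.polylines(im,[np.round(q).astype(int)],False,(255,0,255),1)
E
python3 - <<'E'
from h import *
find("bezel bezel_bar zero_mark needle_tip tray weight pad axe tile lug foot".split(),"side")
im=cv2.imread("pics/top0.png");u0,v0,f=185,130,4
c=cv2.resize(im[v0:v0+150,u0:u0+200],None,fx=f,fy=f,interpolation=cv2.INTER_CUBIC)
S=(626,47,0)
sq=lambda a,b,c,d,z:[(a,c,z),(b,c,z),(b,d,z),(a,d,z),(a,c,z)]
L=[sq(-85,85,-225,-35,80),sq(-25,25,-249,-225,80),sq(-60,115,70,237,137)]
L.append([(-155+59*np.cos(t),-130+59*np.sin(t),65) for t in np.linspace(0,6.3,40)])
overlay("top",c,S,L,u0,v0,f);cv2.imwrite("pics/c1.png",c)
E
```

```text
bezel [(0.87, [459.0, -75.0, 65.0])]
bezel_bar [(0.81, [456.0, -67.0, 71.0])]
zero_mark [(0.67, [458.0, -71.0, 66.0])]
needle_tip []
tray [(0.87, [621.0, -78.0, 47.0])]
weight [(0.72, [626.0, -101.0, 94.0]), (0.7, [796.0, 7.0, 69.0])]
pad [(0.7, [423.0, -362.0, 2.0])]
axe [(0.56, [531.0, -412.0, 21.0]), (0.16, [583.0, 186.0, 55.0])]
tile []
lug [(0.52, [569.0, 408.0, 19.0])]
foot []
```

View pics/c1.png

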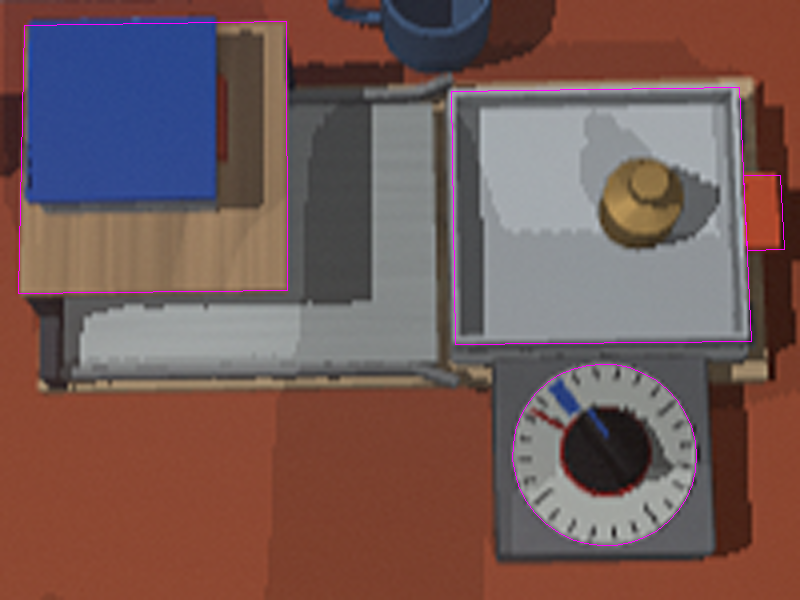

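```bash
cat >> h.py <<'E'
def to(x,y,z,yaw=None,cur=None):
    "delta in the present tool frame, turn about tool z"
    s=env.state();R=Ro.from_euler('xyz',s["ee_rot"],degrees=True)
    d=R.inv().apply(np.array([x,y,z])-s["ee_pos"])
    psi=s["ee_rot"][2]
    print("shift",d.round(1),"turnz",None if yaw is None else round((-(yaw-psi)+180)%360-180,1))
E
python3 - <<'E'
from h import *
k=onplane("top",185+650/4,130+182/4,132);p=onplane("top",438.5,262,4);print(k,p)
im=cv2.imread("pics/top0.png")[235:290,410:470]
h=cv2.cvtColor(im,cv2.COLOR_BGR2HSV);m=((h[...,0]>9)&(h[...,0]<22)&(h[...,2]>110)).astype(np.uint8)
n,l,s,c=cv2.connectedComponentsWithStats(m);i=1+s[1:,4].argmax();print(s[i],c[i]+[410,235],onplane("top",*(c[i]+[410,235]),4))
E
python3 -m crank '-1 62 0 -5 0 0 9.3;-1 62 0 0 0 0 9.3'
python3 - <<'E'
from h import *
to(626,-105,215,0);print(env.state()["ee_rot"])
E
```

```text
[ 632.09673492 -111.76717007  132.        ] [ 425.44902099 -360.27864404    4.        ]
[ 12  10  33  34 687] [436.28093159 260.5371179 ] [ 429.41363864 -354.6687267     4.        ]
time_s: 1.5
ee_pos: [304.2, -515.0, 230.7]
ee_rot: [179.9, -0.0, -0.4]
force: [-0.3, -1.1, 0.7]
gripper_width: 91.2
gripper_force: 0.0
shift [ 318.8 -412.4   15.4] turnz -0.4
[ 1.79937251e+02 -3.36515218e-02 -4.23204274e-01]
```

```bash
python3 -m crank '-1 40 -50 2 0 0 0;-1 40 -50 2 0 0 0;-1 40 -50 2 0 0 0;-1 40 -50 2 0 0 0;-1 40 -50 2 0 0 0;-1 40 -50 2 0 0 0;-1 40 -50 2 0 0 0;-1 42 -55 0 0 0 0;-1 0 0 0 0 0 0'
python3 - <<'E'
from h import *
s=env.state();cv2.imwrite("pics/w1.png",grab_frame("wrist"))
find(["weight","tray","zero_mark","needle_tip","bezel"],"wrist")
E
```

```text
time_s: 2.62
ee_pos: [616.6, -120.3, 215.7]
ee_rot: [-180.0, -0.0, 0.3]
force: [-0.3, 0.6, -0.1]
gripper_width: 90.9
gripper_force: 0.0
weight [(0.6, [637.0, -112.0, 95.0])]
tray [(0.6, [650.0, -78.0, 49.0])]
zero_mark [(0.96, [501.0, -83.0, 61.0])]
needle_tip [(0.72, [493.0, -68.0, 68.0])]
bezel [(0.9, [496.0, -77.0, 67.0])]
```

View pics/w1.png

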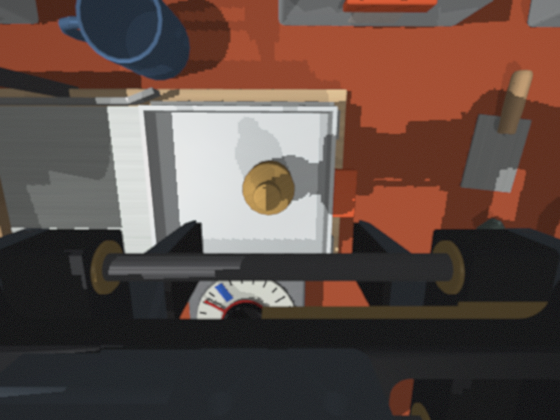

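The wrist view shows the weight with its body at about (268,188) and knob top at about (266,195). The mug, the spatula (500,150) and the dial are also in view.

```bash
python3 - <<'E'
from h import *
print(onplane("wrist",266,195,132).round(),onplane("wrist",268,188,95).round(),onplane("wrist",268,186,95).round())
to(632,-112,135)
E
```

```text
[ 632. -115.  132.] [ 632. -116.   95.] [ 634. -116.   95.]
shift [ 18.3 -13.4  81.5] turnz None
```

```bash
python3 -m crank '-1 0 0 0 0 0 0;-1 0 0 0 0 0 0'
python3 - <<'E'
from h import *
for i in range(2):
    s=env.state();print(s["time_s"],s["ee_pos"])
im=grab_frame("wrist");s=env.state();print(s["time_s"],s["ee_pos"])
to(633,-114,115,0)
h=cv2.cvtColor(im,cv2.COLOR_BGR2HSV);m=((h[...,0]>12)&(h[...,0]<28)&(h[...,1]>130)).astype(np.uint8)[140:225,220:320]
n,l,st_,c=cv2.connectedComponentsWithStats(m);i=1+st_[1:,4].argmax();print(st_[i]+[220,140,0,0,0],c[i]+[220,140])
E
```

```text
time_s: 3.18
ee_pos: [614.2, -124.6, 216.5]
ee_rot: [180.0, -0.0, -0.1]
force: [-0.4, 1.4, -0.4]
gripper_width: 91.1
gripper_force: 0.0
3.175 [ 614.17614363 -124.61044132  216.50039333]
3.175 [ 614.17614363 -124.61044132  216.50039333]
3.225 [ 614.26772798 -124.45663488  216.43227247]
shift [ 18.7 -10.5 101.4] turnz -0.0
[ 239  160   49   51 1697] [261.65645256 185.60695345]
```

```bash
python3 -m crank '-0.3 18 -12.5 20 0 0 0;-0.3 0 0 40 0 0 0;-0.3 0 0 41 0 0 0;-0.3 0 0 0 0 0 0;1 0 0 0 0 0 0;1 0 0 0 0 0 0;1 0 0 0 0 0 0;1 0 0 0 0 0 0;1 0 0 0 0 0 0' 25
python3 -m crank '1 0 0 0 0 0 0;1 0 0 -30 0 0 0;1 0 0 -60 0 0 0;1 0 0 0 0 0 0'
python3 - <<'E'
from h import *
to(425.5,-360,75,0)
E
```

```text
time_s: 4.35
ee_pos: [632.9, -111.3, 115.9]
ee_rot: [-180.0, -0.1, -0.0]
force: [1.4, 0.8, 1.3]
gripper_width: 23.2
gripper_force: 25.0
time_s: 4.85
ee_pos: [635.1, -112.2, 209.7]
ee_rot: [179.9, -0.6, 0.0]
force: [0.7, -0.0, -5.2]
gripper_width: 22.5
gripper_force: 25.0
shift [-210.9  247.4  133.2] turnz 0.0
```

```bash
python3 -m crank '1 -35 41 0 0 0 0;1 -35 41 0 0 0 0;1 -35 41 0 0 0 0;1 -35 41 0 0 0 0;1 -35 41 0 0 0 0;1 -34 41 30 0 0 0;1 0 0 50 0 0 0;1 0 0 20 0 0 0;1 0 0 0 0 0 0;1 0 0 0 0 0 0'
python3 -m crank '1 0 0 0 0 0 0;1 0 0 0 0 0 0'
python3 - <<'E'
from h import *
cv2.imwrite("pics/t2.png",grab_frame("top"))
to(425.5,-360,70,0)
E
```

```text
time_s: 6.1
ee_pos: [423.7, -357.5, 105.3]
ee_rot: [180.0, 0.0, 0.0]
force: [0.7, 0.2, -3.7]
gripper_width: 23.0
gripper_force: 25.0
time_s: 6.35
ee_pos: [424.0, -357.7, 106.2]
ee_rot: [179.9, -0.1, 0.0]
force: [-0.4, 0.5, -5.9]
gripper_width: 22.9
gripper_force: 25.0
shift [ 1.6  2.4 36. ] turnz 0.0
```

```bash
python3 -m crank '1 1.5 2.4 20 0 0 0;1 0 0 9 0 0 0;1 0 0 4 0 0 0;1 0 0 2 0 0 0;1 0 0 0 0 0 0;1 0 0 0 0 0 0'

```

```text
time_s: 7.15
ee_pos: [425.1, -360.0, 72.3]
ee_rot: [180.0, -0.0, 0.0]
force: [-2.9, 1.8, 6.0]
gripper_width: 23.0
gripper_force: 25.0
```

```bash
python3 -m crank '0 0 0 -1 0 0 0;-0.3 0 0 0 0 0 0;-0.3 0 0 0 0 0 0;-0.3 0 0 -30 0 0 0;-0.3 0 0 -60 0 0 0;-0.3 0 0 -60 0 0 -7;-0.3 0 0 0 0 0 -10;-0.3 0 0 0 0 0 -10;-0.3 0 0 0 0 0 -10;-0.3 0 0 0 0 0 0'
python3 - <<'E'
from h import *
find(["weight","pad"],"wrist")
im=grab_frame("top");cv2.imwrite("pics/t3.png",im)
find(["weight","pad","zero_mark","needle_tip","bezel","axe","lug","tile","foot"],"top")
g=im[215:270,305:367];cv2.imwrite("pics/dial.png",cv2.resize(g,None,fx=8,fy=8,interpolation=cv2.INTER_CUBIC))
c=uv("top",[471,-83,65]);h=cv2.cvtColor(im,cv2.COLOR_BGR2HSV).astype(int)
def ang(m):
    v,u=np.nonzero(m);k=[(onplane("top",a,b,65)-[471,-83,65])[:2] for a,b in zip(u,v)]
    k=[q for q in k if 32<np.hypot(*q)<60]
    q=np.mean(k,0);print(len(k),np.degrees(np.arctan2(q[1],q[0])),np.hypot(*q))
M=np.zeros(im.shape[:2],bool);M[215:270,305:367]=1
ang(M&(h[...,0]>100)&(h[...,0]<130)&(h[...,1]>130)&(h[...,2]>60))
ang(M&((h[...,0]<8)|(h[...,0]>172))&(h[...,1]>120))
to(471,-83,150,37)
E
```

```text
time_s: 8.4
ee_pos: [425.1, -359.9, 221.2]
ee_rot: [180.0, 0.0, 36.9]
force: [0.1, -0.7, -0.7]
gripper_width: 59.0
gripper_force: 0.0
weight [(0.7, [635.0, -112.0, 100.0]), (0.36, [499.0, -78.0, 65.0])]
pad []
weight [(0.66, [412.0, -342.0, 51.0])]
pad [(0.68, [544.0, -62.0, 50.0]), (0.6, [433.0, -340.0, 4.0])]
zero_mark [(0.91, [471.0, -79.0, 68.0])]
needle_tip [(0.63, [434.0, -340.0, 1.0])]
bezel [(0.91, [474.0, -84.0, 63.0])]
axe [(0.58, [541.0, -412.0, 29.0])]
lug [(0.56, [577.0, 404.0, 22.0]), (0.37, [793.0, 23.0, 41.0])]
tile [(0.29, [471.0, -83.0, 62.0])]
foot []
25 33.060123391760136 45.58640744277179
11 130.89618530418042 41.439877609364984
shift [ 203.3 -193.5   71.3] turnz -0.0
```

View pics/dial.png

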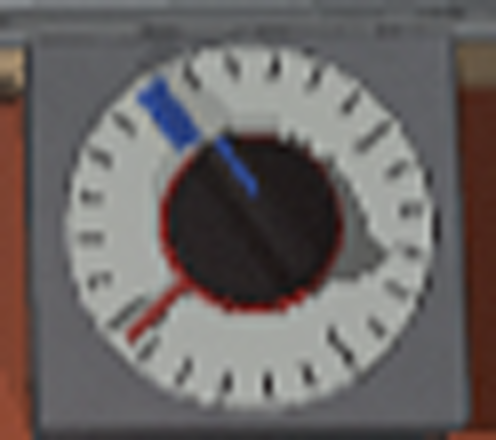

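The needle is at about 131° and the blue wedge at about 37°, so the bezel needs roughly +94°. First I check the weight on its pad.

```bash
python3 - <<'E'
from h import *
im=grab_frame("wrist");s=env.state();cv2.imwrite("pics/w3.png",im)
find(["weight","pad","axe"],"wrist")
E
```

```text
weight [(0.93, [423.0, -351.0, 52.0])]
pad [(0.96, [441.0, -355.0, 4.0])]
axe [(0.87, [540.0, -420.0, 26.0])]
```

View pics/w3.png

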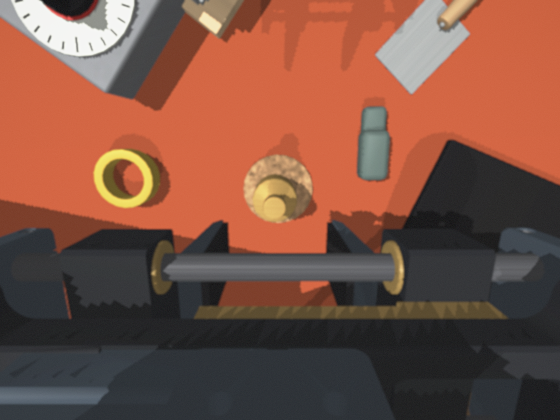

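```bash
python3 - <<'E'
from h import *
print(onplane("wrist",278,188,4).round(1),onplane("wrist",312,188,4).round(1),onplane("wrist",244,188,4).round(1),onplane("wrist",278,154,4).round(1),onplane("wrist",274,207,86).round(1))
im=cv2.imread("pics/w3.png")
c=camera_model("wrist");s=env.state();T=np.eye(4);T[:3,:3]=Ro.from_euler('xyz',s["ee_rot"],degrees=True).as_matrix();T[:3,3]=s["ee_pos"]
M=np.linalg.inv(T@np.array(c["mount"]))
def ring(x,y,z,r,col,f=5,u0=215,v0=130):
    P=[];
    for t in np.linspace(0,6.3,40):
        p=M@[x+r*np.cos(t),y+r*np.sin(t),z,1];q=c["K"]@p[:3];P.append(((q[:2]/q[2])-[u0,v0]+.5)*f-.5)
    cv2.polylines(g,[np.round(P).astype(int)],False,col,1)
g=cv2.resize(im[130:240,215:345],None,fx=5,fy=5,interpolation=cv2.INTER_CUBIC)
ring(425.5,-360,4,45,(255,0,255));ring(425.5,-360,49,26,(255,255,0));ring(425.5,-360,86,12,(0,255,0))
cv2.imwrite("pics/w3c.png",g)
E
```

```text
[ 427.1 -359.     4. ] [ 453.6 -394.3    4. ] [ 400.5 -323.8    4. ] [ 461.8 -332.8    4. ] [ 419.7 -359.1   86. ]
```

View pics/w3c.png

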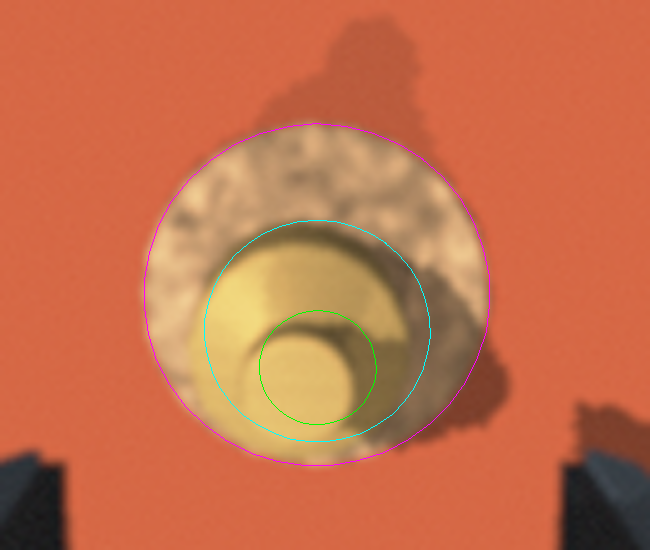

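The pad fit is exact, but the weight stands about 6 mm off-centre (−4.5 mm in tool x, −4 mm in tool y). I'll regrasp it and nudge it over.

```bash
python3 -m crank '-0.3 -4.5 -4 40 0 0 0;-0.3 0 0 60 0 0 0;-0.3 0 0 49 0 0 0;-0.3 0 0 0 0 0 0;1 0 0 0 0 0 0;1 0 0 0 0 0 0;1 0 0 0 0 0 0;1 0 0 0 0 0 0;1 0 0 -6 0 0 0;1 0 0 0 0 0 0' 20
python3 -m crank '1 4.5 4 0 0 0 0;1 0 0 0 0 0 0;1 0 0 4 0 0 0;1 0 0 1.5 0 0 0;1 0 0 0 0 0 0'
```

```text
time_s: 10.45
ee_pos: [418.8, -359.2, 78.3]
ee_rot: [-180.0, 0.0, 37.0]
force: [0.0, 0.5, -5.6]
gripper_width: 23.3
gripper_force: 20.0
time_s: 11.08
ee_pos: [425.0, -359.8, 73.4]
ee_rot: [180.0, -0.0, 37.0]
force: [-1.0, 0.8, 1.1]
gripper_width: 23.3
gripper_force: 20.0
```

```bash
python3 -m crank '0 0 0 0 0 0 0;-0.3 0 0 0 0 0 0;-0.3 0 0 0 0 0 0;-0.3 0 0 -50 0 0 0;-0.3 0 0 -60 0 0 0;-0.3 0 0 -40 0 0 0;-0.3 0 0 0 0 0 0;-0.3 0 0 0 0 0 0'
python3 - <<'E'
from h import *
im=grab_frame("wrist")
c=camera_model("wrist");s=env.state();T=np.eye(4);T[:3,:3]=Ro.from_euler('xyz',s["ee_rot"],degrees=True).as_matrix();T[:3,3]=s["ee_pos"]
M=np.linalg.inv(T@np.array(c["mount"]))
def ring(x,y,z,r,col,f=5,u0=215,v0=130):
    P=[];
    for t in np.linspace(0,6.3,40):
        p=M@[x+r*np.cos(t),y+r*np.sin(t),z,1];q=c["K"]@p[:3];P.append(((q[:2]/q[2])-[u0,v0]+.5)*f-.5)
    cv2.polylines(g,[np.round(P).astype(int)],False,col,1)
g=cv2.resize(im[130:240,215:345],None,fx=5,fy=5,interpolation=cv2.INTER_CUBIC)
ring(425.5,-360,4,45,(255,0,255));ring(425.5,-360,49,26,(255,255,0));ring(425.5,-360,86,12,(0,255,0))
cv2.imwrite("pics/w4c.png",g)
to(471,-83,150,37)
E
```

```text
time_s: 12.08
ee_pos: [424.5, -359.5, 222.0]
ee_rot: [-179.9, 0.0, 37.0]
force: [-0.5, 0.3, -0.4]
gripper_width: 59.7
gripper_force: 0.0
shift [ 203.6 -192.3   71.7] turnz 0.0
```

View pics/w4c.png

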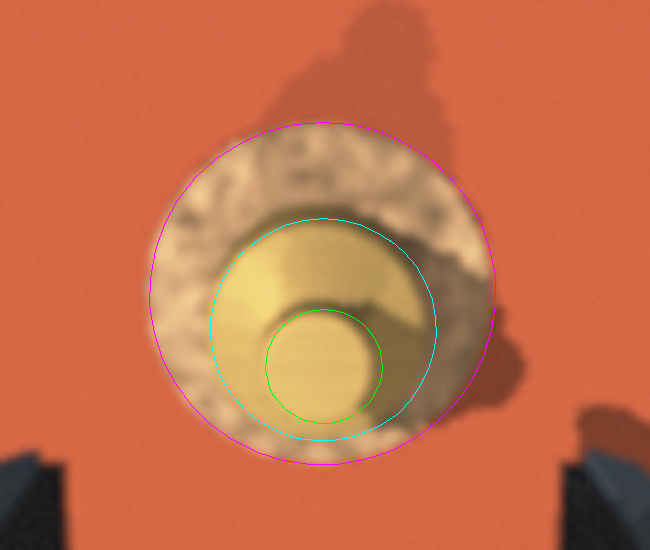

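The weight is now centred on the pad. Next, the bezel.

```bash
python3 -m crank '-0.3 41 -38.5 5 0 0 0;-0.3 41 -38.5 5 0 0 0;-0.3 41 -38.5 5 0 0 0;-0.3 41 -38.5 5 0 0 0;-0.3 40 -38.5 30 0 0 0;-0.3 0 0 21 0 0 0;-0.3 0 0 0 0 0 0;-0.3 0 0 0 0 0 0;-0.3 0 0 0 0 0 0'
python3 - <<'E'
from h import *
to(471,-83,94,37)
E
```

```text
time_s: 13.25
ee_pos: [472.4, -84.7, 152.7]
ee_rot: [179.9, -0.0, 36.9]
force: [0.4, -0.5, -0.7]
gripper_width: 59.5
gripper_force: 0.0
shift [-0.2 -2.2 58.7] turnz -0.1
```

```bash
python3 -m crank '-0.3 0 -2 30 0 0 0;-0.3 0 0 28 0 0 0;-0.3 0 0 0 0 0 0;1 0 0 0 0 0 0;1 0 0 0 0 0 0;1 0 0 0 0 0 0;1 0 0 0 0 0 0;1 0 0 0 0 0 0' 20
python3 -m crank '1 0 0 0 0 0 -5;1 0 0 0 0 0 -10;1 0 0 0 0 0 -10;1 0 0 0 0 0 -10;1 0 0 0 0 0 -10;1 0 0 0 0 0 -10;1 0 0 0 0 0 -10;1 0 0 0 0 0 -10;1 0 0 0 0 0 -10;1 0 0 0 0 0 -9'
python3 -m crank '1 0 0 0 0 0 0;1 0 0 0 0 0 0;-0.4 0 0 0 0 0 0;-0.4 0 0 0 0 0 0;-0.4 0 0 0 0 0 0;-0.4 0 0 -40 0 0 0;-0.4 0 0 -60 0 0 0;-0.4 -50 0 -20 0 0 0;-0.4 -50 0 0 0 0 0;-0.4 0 0 0 0 0 0'
cat >> h.py <<'E'
def dial(fn,off=(0,0)):
    im=grab_frame("top");C=np.array([471.+off[0],-83+off[1],65]);n=400;s=3.0
    # rectified view of the disc plane: up = +x, left = +y
    jj,ii=np.meshgrid(np.arange(n),np.arange(n));c=camera_model("top");R=np.array(c["R"]);t=np.array(c["t"]);K=np.array(c["K"])
    X=np.stack([C[0]-(ii-n/2)/s,C[1]-(jj-n/2)/s,np.full(ii.shape,65.)],-1)@R.T+t;q=X@K.T
    g=cv2.remap(im,(q[...,0]/q[...,2]).astype(np.float32),(q[...,1]/q[...,2]).astype(np.float32),cv2.INTER_CUBIC)
    h=cv2.cvtColor(g,cv2.COLOR_BGR2HSV).astype(int);dx=-(ii-n/2)/s;dy=-(jj-n/2)/s;r=np.hypot(dx,dy)
    m=(r>36)&(r<57)
    B=m&(h[...,0]>100)&(h[...,0]<130)&(h[...,1]>120)&(h[...,2]>60);Rd=m&((h[...,0]<8)|(h[...,0]>172))&(h[...,1]>100)
    for nm,k in(("blue",B),("red",Rd)):
        a,b=(dx[k].mean(),dy[k].mean()) if k.any() else (0,0);print(nm,k.sum(),np.degrees(np.arctan2(b,a)).round(1),np.hypot(a,b).round(1))
    cv2.imwrite(fn,g);return g
E
python3 - <<'E'
from h import *
dial("pics/d1.png")
E
```

```text
time_s: 14.25
ee_pos: [471.5, -82.7, 94.3]
ee_rot: [179.9, -0.1, 37.0]
force: [0.7, -1.5, 2.5]
gripper_width: 14.0
gripper_force: 20.0
time_s: 15.5
ee_pos: [469.7, -82.5, 94.3]
ee_rot: [-179.9, -0.1, 131.3]
force: [-3.9, -1.7, 4.2]
gripper_width: 13.9
gripper_force: 20.0
time_s: 16.75
ee_pos: [538.2, -159.8, 213.7]
ee_rot: [180.0, 0.1, 130.9]
force: [-0.3, -0.4, -0.8]
gripper_width: 63.9
gripper_force: 0.0
blue 494 127.7 44.8
red 370 131.1 43.8
```

View pics/d1.png

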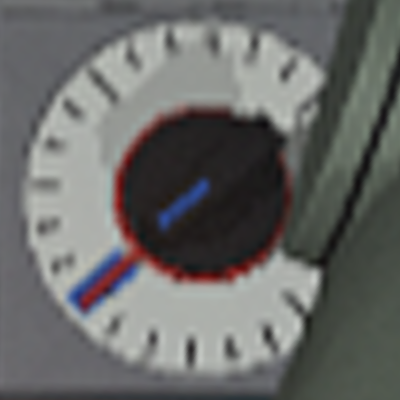

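```bash
python3 -m crank '-0.4 50 0 -30 0 0 0;-0.4 50 0 -30 0 0 0;-0.4 0 0 0 0 0 0;-0.4 0 0 0 0 0 0;-0.4 0 0 0 0 0 0'
cat >> h.py <<'E'
def wcrop(fn,X,half=60,n=600):
    "rectified wrist view on horizontal plane through X, up=+x, left=+y"
    im=grab_frame("wrist");s_=env.state();c=camera_model("wrist");T=np.eye(4);T[:3,:3]=Ro.from_euler('xyz',s_["ee_rot"],degrees=True).as_matrix();T[:3,3]=s_["ee_pos"]
    M=np.linalg.inv(T@np.array(c["mount"]));s=n/2/half
    jj,ii=np.meshgrid(np.arange(n),np.arange(n))
    P=np.stack([X[0]-(ii-n/2)/s,X[1]-(jj-n/2)/s,np.full(ii.shape,float(X[2]))],-1)
    q=(P@M[:3,:3].T+M[:3,3])@np.array(c["K"]).T
    g=cv2.remap(im,(q[...,0]/q[...,2]).astype(np.float32),(q[...,1]/q[...,2]).astype(np.float32),cv2.INTER_CUBIC)
    cv2.imwrite(fn,g);return g
E
python3 - <<'E'
from h import *
wcrop("pics/wd1.png",(471,-83,65),65,600)
E
```

```text
time_s: 17.42
ee_pos: [470.7, -82.5, 273.0]
ee_rot: [-179.9, -0.1, 131.0]
force: [0.5, 0.1, -0.0]
gripper_width: 63.6
gripper_force: 0.0
```

View pics/wd1.png

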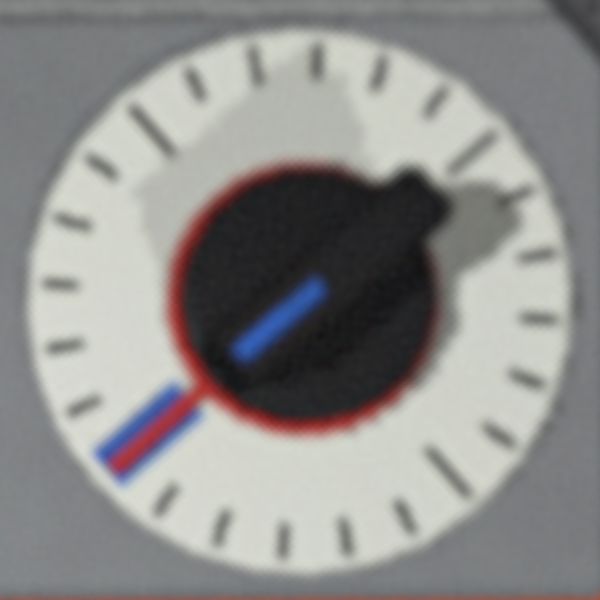

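The wedge is centred under the needle (both about 131°), so zero is set. Next, the axe.

```bash
python3 - <<'E'
from h import *
to(540,-415,260,38)
E
```

```text
shift [-296.4 -165.6   12.7] turnz 93.0
```

```bash
python3 -m crank '-0.4 -59 -33 2 0 0 0;-0.4 -59 -33 2 0 0 0;-0.4 -59 -33 2 0 0 0;-0.4 -59 -33 2 0 0 0;-0.4 -59 -33 2 0 0 0;-0.4 0 0 0 0 0 10;-0.4 0 0 0 0 0 10;-0.4 0 0 0 0 0 10;-0.4 0 0 0 0 0 10;-0.4 0 0 0 0 0 10'
python3 -m crank '-0.4 0 0 0 0 0 10;-0.4 0 0 0 0 0 10;-0.4 0 0 0 0 0 10;-0.4 0 0 0 0 0 10;-0.4 0 0 0 0 0 3;-0.4 0 0 0 0 0 0;-0.4 0 0 0 0 0 0'
python3 - <<'E'
from h import *
g=wcrop("pics/wa.png",(538,-418,25),75,500)
find(["axe","foot","tile"],"wrist")
hsv=cv2.cvtColor(g,cv2.COLOR_BGR2HSV);a=hsv[...,0];m=((a>50)&(a<120)&(hsv[...,2]>70)).astype(np.uint8)
n,l,s,c=cv2.connectedComponentsWithStats(m);i=1+s[1:,4].argmax()
print(s[i],c[i]);r=cv2.minAreaRect(np.argwhere(l==i)[:,::-1].astype(np.float32));print(r)
b=cv2.boxPoints(r).astype(int);cv2.polylines(g,[b],True,(255,0,255),1);cv2.imwrite("pics/wa.png",g)
E
```

```text
time_s: 18.73
ee_pos: [534.4, -388.8, 263.2]
ee_rot: [-179.9, -0.1, 80.6]
force: [0.8, -0.5, 0.0]
gripper_width: 63.6
gripper_force: 0.0
time_s: 19.6
ee_pos: [534.5, -388.4, 264.0]
ee_rot: [-179.9, 0.0, 38.0]
force: [-0.1, 0.5, -0.2]
gripper_width: 64.2
gripper_force: 0.0
axe []
foot []
tile [(0.49, [482.0, -103.0, 71.0])]
[  131   108   231   259 26406] [247.14943573 239.74619405]
((244.00439453125, 234.38272094726562), (281.02447509765625, 104.4386215209961), 52.32640838623047)
```

View pics/wa.png

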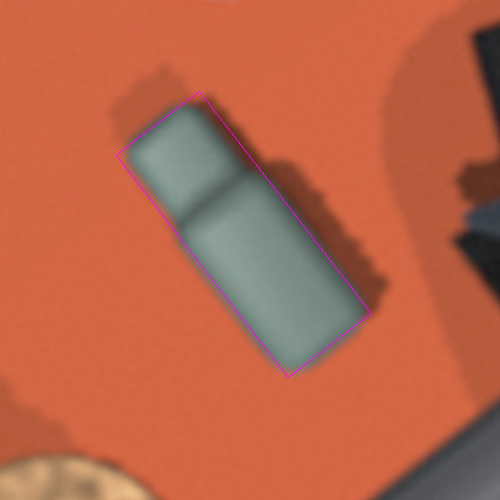

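The axe fits the box at 38°, centred near (542,−416), with the thin end towards +x. I grasp its thick part.

```bash
python3 - <<'E'
from h import *
to(539,-418,15,38)
E
```

```text
shift [-14.8  26.3 249.7] turnz 0.0
```

```bash
python3 -m crank '-0.4 -15 26 40 0 0 0;-0.4 0 0 60 0 0 0;-0.4 0 0 60 0 0 0;-0.4 0 0 50 0 0 0;-0.4 0 0 20 0 0 0;-0.4 0 0 0 0 0 0;-0.4 0 0 0 0 0 0'
python3 - <<'E'
from h import *
to(539,-418,15,38)
E
```

```text
time_s: 20.68
ee_pos: [539.7, -418.4, 36.3]
ee_rot: [179.9, -0.0, 38.0]
force: [0.3, -0.0, 0.0]
gripper_width: 63.9
gripper_force: 0.0
shift [-0.2 -0.8 21.3] turnz 0.0
```

```bash
python3 -m crank '-0.4 0 -0.5 21 0 0 0;-0.4 0 0 0 0 0 0;1 0 0 0 0 0 0;1 0 0 0 0 0 0;1 0 0 0 0 0 0;1 0 0 0 0 0 0;1 0 0 -20 0 0 0;1 0 0 -60 0 0 10;1 0 0 -60 0 0 10;1 0 0 -10 0 0 10' 30
python3 -m crank '1 0 0 0 0 0 8;1 0 0 0 0 0 0;1 0 0 0 0 0 0'
python3 - <<'E'
from h import *
to(624,-125,150,0)
E
```

```text
time_s: 21.92
ee_pos: [540.3, -418.8, 169.3]
ee_rot: [179.6, -0.4, 7.7]
force: [0.4, 0.2, -2.0]
gripper_width: 33.8
gripper_force: 30.0
time_s: 22.3
ee_pos: [538.1, -417.1, 163.1]
ee_rot: [-179.9, 0.1, 0.1]
force: [-0.5, -0.2, -2.1]
gripper_width: 33.9
gripper_force: 30.0
shift [  86.5 -291.9   13.3] turnz 0.1
```

```bash
python3 -m crank '1 17 -58 0 0 0 0;1 17 -58 0 0 0 0;1 17 -58 0 0 0 0;1 17 -58 0 0 0 0;1 18 -59 20 0 0 0;1 0 0 30 0 0 0;1 0 0 0 0 0 0;1 0 0 0 0 0 0;1 0 0 0 0 0 0'
python3 - <<'E'
from h import *
to(624,-125,68,0)
E
```

```text
time_s: 23.42
ee_pos: [624.5, -129.6, 116.0]
ee_rot: [180.0, -0.1, -0.1]
force: [-0.1, 0.6, -1.3]
gripper_width: 33.7
gripper_force: 30.0
shift [-0.6 -4.6 48. ] turnz -0.1
```

```bash
python3 -m crank '1 0 -3 25 0 0 0;1 0 0 16 0 0 0;1 0 0 6 0 0 0;1 0 0 0 0 0 0;1 0 0 0 0 0 0'

```

```text
time_s: 24.05
ee_pos: [624.4, -125.7, 68.3]
ee_rot: [180.0, -0.1, 0.0]
force: [-0.2, -0.5, -1.9]
gripper_width: 33.6
gripper_force: 30.0
```

```bash
python3 -m crank '1 0 0 1 0 0 0;0 0 0 0 0 0 0;0 0 0 0 0 0 0;0 0 0 0 0 0 0;0 0 0 -50 0 0 0;0 0 0 -60 0 0 0;0 0 0 -60 0 0 0;-0.3 0 -50 -40 0 0 0;-0.3 0 -60 0 0 0 0;-0.3 0 -60 0 0 0 0'
python3 -m crank '-0.3 -10 -60 0 0 0 0;-0.3 -10 -60 0 0 0 0;-0.3 -10 -60 0 0 0 0;-0.3 -10 -60 0 0 0 0;-0.3 -10 -60 0 0 0 0;-0.3 0 -60 0 0 0 0;-0.3 0 0 0 0 0 0;-0.3 0 0 0 0 0 0;-0.3 0 0 0 0 0 0'
python3 - <<'E'
from h import *
g=wcrop("pics/wl.png",(576,408,16),100,600)
find(["lug","jar","bottle"],"wrist")
grab_frame("top");find(["axe","lug","jar","bottle","tile","foot","tray"],"top")
hsv=cv2.cvtColor(g,cv2.COLOR_BGR2HSV);m=((hsv[...,1]<60)&(hsv[...,2]>120)).astype(np.uint8)
n,l,s,c=cv2.connectedComponentsWithStats(m)
for i in range(1,n):
    if s[i,4]>3000: print(s[i],c[i])
print(env.state()["ee_pos"])
E
```

```text
time_s: 25.3
ee_pos: [623.8, 44.7, 276.6]
ee_rot: [-180.0, -0.1, -0.0]
force: [1.4, 1.2, -0.4]
gripper_width: 59.2
gripper_force: 0.0
time_s: 26.42
ee_pos: [574.0, 401.9, 275.9]
ee_rot: [180.0, -0.0, -0.1]
force: [-0.0, 0.4, 0.3]
gripper_width: 59.2
gripper_force: 0.0
lug [(0.8, [579.0, 408.0, 20.0]), (0.16, [648.0, 243.0, 162.0])]
jar [(0.58, [696.0, 365.0, 103.0])]
bottle [(0.97, [522.0, 516.0, 74.0])]
axe [(0.79, [639.0, -136.0, 82.0]), (0.71, [566.0, 394.0, 23.0])]
lug [(0.79, [563.0, 392.0, 21.0]), (0.2, [468.0, -79.0, 68.0])]
jar [(0.69, [688.0, 353.0, 96.0]), (0.42, [546.0, -62.0, 51.0])]
bottle [(0.2, [630.0, -81.0, 51.0]), (0.18, [668.0, -397.0, 9.0])]
tile [(0.63, [472.0, -87.0, 64.0])]
foot [(0.43, [586.0, 110.0, 63.0])]
tray [(0.64, [626.0, -79.0, 56.0]), (0.16, [586.0, 114.0, 61.0])]
[  239   141   209   249 19212] [319.63101187 285.69758484]
[573.67272345 403.28226722 275.55111632]
```

View pics/wl.png

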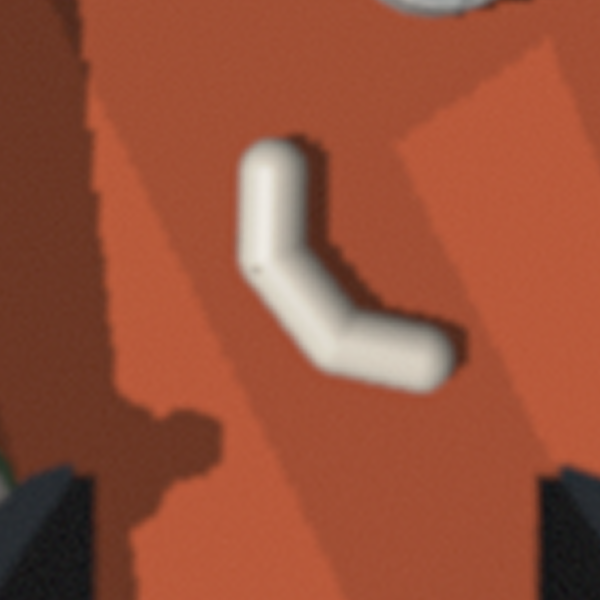

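The lug is at about (574,407) with its middle along 39–40°. The jar (~(694,357)) and bottle (~(520,522)) stand close to where the gripper body would be, so I grasp at yaw 42° with a slight tilt leaning away from both.

```bash
python3 -m crank '-0.3 0 0 0 0 0 -10.5;-0.3 0 0 0 0 0 -10.5;-0.3 0 0 0 0 0 -10.5;-0.3 0 0 0 0 0 -10.5;-0.3 0 0 0 0 10 0;-0.3 0 0 0 0 2 0;-0.3 0 0 0 0 0 0;-0.3 0 0 0 0 0 0;-0.3 0 0 0 0 0 0'
python3 - <<'E'
from h import *
grab_frame("side");find(["bottle","jar","lug"],"side");grab_frame("wrist");find(["bottle","jar","lug"],"wrist")
to(572,406,130);to(572,406,17)
E
```

```text
time_s: 28.15
ee_pos: [574.2, 403.7, 275.4]
ee_rot: [180.0, -12.0, 42.0]
force: [0.3, 0.7, 1.4]
gripper_width: 59.4
gripper_force: 0.0
bottle [(0.78, [493.0, 525.0, 141.0])]
jar [(0.64, [684.0, 373.0, 69.0]), (0.26, [322.0, -192.0, 21.0])]
lug [(0.75, [570.0, 405.0, 19.0])]
bottle [(0.73, [509.0, 515.0, 106.0])]
jar [(0.62, [692.0, 362.0, 101.0])]
lug [(0.91, [577.0, 407.0, 20.0])]
shift [-29.7  -3.2 142.4] turnz None
shift [-53.2  -3.2 253. ] turnz None
```

```bash
python3 -m crank '-0.3 -12 -1 56 0 0 0;-0.3 -12 -1 56 0 0 0;-0.3 -12 -1 56 0 0 0;-0.3 -10 0 50 0 0 0;-0.3 0 0 0 0 0 0;-0.3 0 0 0 0 0 0;-0.3 0 0 0 0 0 0'
python3 - <<'E'
from h import *
to(572,406,17)
E
```

```text
time_s: 29.42
ee_pos: [573.6, 406.9, 56.2]
ee_rot: [179.9, -12.3, 42.0]
force: [0.8, 0.0, 0.6]
gripper_width: 59.4
gripper_force: 0.0
shift [-10.1  -0.5  37.9] turnz None
```

```bash
python3 -m crank '-0.3 -7 0 26 0 0 0;-0.3 -3 -0.5 12 0 0 0;-0.3 0 0 0 0 0 0;1 0 0 0 0 0 0;1 0 0 0 0 0 0;1 0 0 0 0 0 0;1 0 0 0 0 0 0;1 0 0 0 0 0 0;1 3 0 -16 0 0 0;1 0 0 0 0 0 0' 25
```

```text
time_s: 30.68
ee_pos: [570.3, 404.9, 31.0]
ee_rot: [180.0, -12.1, 42.0]
force: [1.3, 0.2, -1.6]
gripper_width: 22.9
gripper_force: 23.8
```

```bash
python3 -m crank '1 9 0 -43 0 0 0;1 12 0 -57 0 0 0;1 12 0 -57 0 0 0;1 12 0 -57 0 0 0;1 5 0 -22 0 -10 0;1 0 0 0 0 -2 0;1 0 0 0 0 0 10.5;1 0 0 0 0 0 10.5;1 0 0 0 0 0 10.5;1 0 0 0 0 0 10.5'
python3 -m crank '1 5 50 0 0 0 0;1 5 60 0 0 0 0;1 5 60 0 0 0 0;1 10 60 0 0 0 0;1 10 60 0 0 0 0;1 10 60 0 0 0 0;1 5 60 0 0 0 0;1 0 40 0 0 0 0;1 0 0 0 0 0 0;1 0 0 0 0 0 0'
python3 - <<'E'
from h import *
grab_frame("top");find(["lug","axe","tray"],"top")
to(630,-45,130,0);print(env.state()["gripper_width"])
E
```

```text
time_s: 31.92
ee_pos: [569.6, 404.5, 268.3]
ee_rot: [-179.6, -0.4, -0.3]
force: [-0.2, -0.0, -1.2]
gripper_width: 23.3
gripper_force: 24.0
time_s: 33.17
ee_pos: [620.0, -44.8, 265.3]
ee_rot: [-179.5, -0.5, 0.0]
force: [0.3, -0.0, -2.0]
gripper_width: 23.2
gripper_force: 24.2
lug [(0.48, [655.0, -120.0, 52.0]), (0.39, [599.0, -48.0, 275.0])]
axe [(0.62, [655.0, -132.0, 80.0]), (0.21, [611.0, 154.0, 130.0])]
tray [(0.71, [654.0, -119.0, 52.0])]
shift [  8.5   2.2 135.7] turnz 0.1
23.012741474834197
```

```bash
python3 -m crank '1 4 1 50 0 0 0;1 4 1 50 0 0 0;1 0 0 50 0 0 0;1 0 0 22 0 0 0;1 0 0 0 0 0 0;1 0 0 0 0 0 0;1 0 0 0 0 0 0'
python3 - <<'E'
from h import *
to(628,-46,68,0)
E
```

```text
time_s: 34.25
ee_pos: [630.9, -45.7, 95.6]
ee_rot: [-179.5, -0.7, 0.1]
force: [0.3, 0.0, -0.6]
gripper_width: 23.7
gripper_force: 24.2
shift [-3.3  0.6 27.5] turnz 0.1
```

```bash
python3 -m crank '1 -2 0 16 0 0 0;1 0 0 8 0 0 0;1 0 0 3 0 0 0;1 0 0 0 0 0 0;1 0 0 0 0 0 0'
```

```text
time_s: 34.88
ee_pos: [628.4, -45.6, 67.0]
ee_rot: [-179.5, -0.6, 0.0]
force: [-2.5, 0.8, 1.3]
gripper_width: 22.9
gripper_force: 23.8
```

```bash
python3 -m crank '0.2 0 0 0 0 0 0;0 0 0 0 0 0 0;0 0 0 0 0 0 0;0 0 0 -50 0 0 0;0 0 0 -60 0 0 0;0 -20 20 -60 0 0 0;0 -20 20 -50 0 0 0;0 0 0 0 0 0 0;0 0 0 0 0 0 0'
python3 - <<'E'
from h import *
g=wcrop("pics/tray1.png",(616,-95,60),150,600)
find(["lug","axe","tray"],"wrist");print(env.state()["ee_pos"])
E
```

```text
time_s: 36.0
ee_pos: [587.0, -86.2, 281.9]
ee_rot: [-179.5, -0.5, 0.0]
force: [0.3, 0.2, -1.2]
gripper_width: 45.8
gripper_force: 0.0
lug [(0.83, [638.0, -51.0, 69.0]), (0.4, [468.0, -82.0, 66.0])]
axe [(0.57, [639.0, -147.0, 76.0])]
tray [(0.86, [633.0, -86.0, 49.0]), (0.73, [638.0, 122.0, 60.0])]
[587.02314897 -85.76231741 280.61460494]
```

View pics/tray1.png

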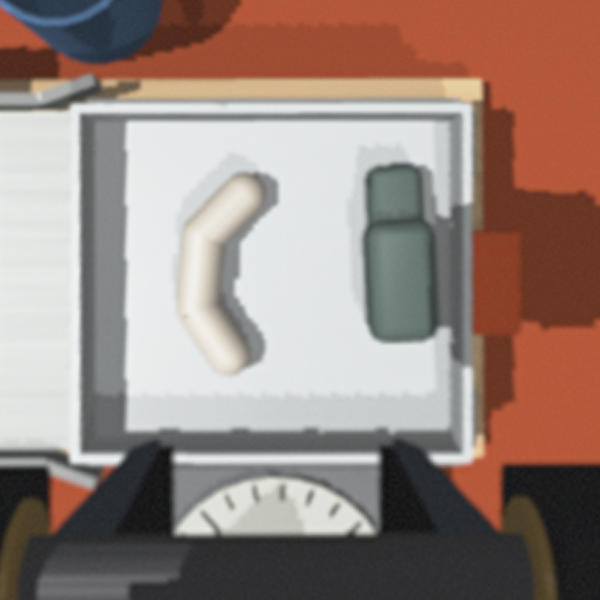

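Both finds lie flat in the tray (lug at (220,270), axe at (400,255)) and the tab is clear. I go behind the tab at yaw 90° and push.

```bash
python3 -m crank '0.65 13 50 0 0 0 0;0.65 13 50 0 0 0 0;0.65 13 52 0 0 0 -10;0.65 0 0 0 0 0 -10;0.65 0 0 0 0 0 -10;0.65 0 0 0 0 0 -10;0.65 0 0 0 0 0 -10;0.65 0 0 0 0 0 -10;0.65 0 0 0 0 0 -10;0.65 0 0 0 0 0 -10'
python3 -m crank '0.65 0 0 50 0 0 -10;0.65 0 0 50 0 0 0;0.65 0 0 40 0 0 0;0.65 0 0 0 0 0 0;0.65 0 0 0 0 0 0;0.65 0 0 0 0 0 0'
python3 - <<'E'
from h import *
to(626,-240,73,90);print(env.state()["torque"])
E
```

```text
time_s: 37.45
ee_pos: [626.5, -237.8, 280.0]
ee_rot: [179.7, -0.6, 80.4]
force: [-0.5, -0.2, -0.2]
gripper_width: 16.1
gripper_force: 0.0
time_s: 38.2
ee_pos: [629.0, -237.5, 143.9]
ee_rot: [179.2, -0.4, 90.0]
force: [0.1, 0.3, 0.0]
gripper_width: 16.1
gripper_force: 0.0
shift [-3.  -3.9 70.8] turnz 0.0
[-0.00332566 -0.0904297  -0.0510127 ]
```

```bash
python3 -m crank '0.65 -2 -3 40 0 0 0;0.65 0 0 31 0 0 0;0.65 0 0 0 0 0 0;0.65 0 0 0 0 0 0;0.65 10 0 0 0 0 0;0.65 10 0 0 0 0 0;0.65 8 0 0 0 0 0;0.65 0 0 0 0 0 0'
python3 -m crank '0.65 10 0 0 0 0 0;0.65 10 0 0 0 0 0;0.65 10 0 0 0 0 0;0.65 10 0 0 0 0 0;0.65 0 0 0 0 0 0'
python3 - <<'E'
from h import *
to(626,-180,73,90)
E
```

```text
time_s: 39.2
ee_pos: [625.8, -209.8, 71.5]
ee_rot: [179.4, -0.5, 90.1]
force: [0.3, -0.4, 0.8]
gripper_width: 16.4
gripper_force: 0.5
time_s: 39.83
ee_pos: [625.3, -169.8, 71.2]
ee_rot: [179.5, -0.5, 90.0]
force: [0.3, -1.2, 0.4]
gripper_width: 15.5
gripper_force: 0.3
shift [-10.1   0.7  -1.8] turnz 0.0
```

```bash
python3 -m crank '0.65 11 0 0 0 0 0;0.65 11 0 0 0 0 0;0.65 11 0 0 0 0 0;0.65 11 0 0 0 0 0;0.65 11 0 0 0 0 0;0.65 11 0 0 0 0 0;0.65 11 0 0 0 0 0;0.65 11 0 0 0 0 0;0.65 0 0 0 0 0 0'
python3 - <<'E'
from h import *
grab_frame("top");find(["tray","axe","lug"],"top")
E
```

```text
time_s: 40.95
ee_pos: [625.2, -80.7, 72.2]
ee_rot: [179.5, -0.6, 90.1]
force: [-0.1, 0.8, 0.1]
gripper_width: 16.1
gripper_force: 0.0
tray []
axe [(0.66, [636.0, -5.0, 83.0])]
lug [(0.8, [630.0, 82.0, 70.0]), (0.38, [424.0, -348.0, 53.0])]
```

```bash
python3 -m crank '0.65 11 0 0 0 0 0;0.65 11 0 0 0 0 0;0.65 11 0 0 0 0 0;0.65 11 0 0 0 0 0;0.65 11 0 0 0 0 0;0.65 11 0 0 0 0 0;0.65 11 0 0 0 0 0;0.65 11 0 0 0 0 0;0.65 11 0 0 0 0 0;0.65 6 0 0 0 0 0'
python3 -m crank '0.65 4 0 0 0 0 0;0.65 4 0 0 0 0 0;0.65 0 0 0 0 0 0'
```

```text
time_s: 42.4
ee_pos: [625.1, 23.3, 72.8]
ee_rot: [179.5, -0.5, 90.1]
force: [0.0, -2.8, -2.0]
gripper_width: 15.7
gripper_force: 1.4
time_s: 42.78
ee_pos: [625.2, 31.1, 73.1]
ee_rot: [179.5, -0.5, 90.0]
force: [-0.5, -0.3, -0.3]
gripper_width: 16.0
gripper_force: 0.3
```

```bash
python3 -m crank '0.65 4 0 0 0 0 0;0.65 3 0 0 0 0 0;0.65 3 0 0 0 0 0;0.65 0 0 0 0 0 0'
python3 -m crank '0.65 2 0 0 0 0 0;0.65 2 0 0 0 0 0;0.65 0 0 0 0 0 0'
```

```text
time_s: 43.28
ee_pos: [625.6, 40.3, 73.1]
ee_rot: [179.4, -0.4, 90.1]
force: [1.3, -4.5, -0.6]
gripper_width: 16.2
gripper_force: 2.4
time_s: 43.65
ee_pos: [625.9, 40.5, 73.3]
ee_rot: [179.4, -0.1, 90.2]
force: [1.0, -14.6, -1.0]
gripper_width: 16.1
gripper_force: 7.7
```

It is against the stop: 14.6 N, and y has stalled at 40.5 (about 42 expected). I back off and go to the bezel.

```bash
python3 -m crank '0.65 -4 0 0 0 0 0;0.65 -30 0 0 0 0 0;0.65 -50 0 0 0 0 0;0.3 -40 0 -40 0 0 0;0.3 0 -50 -40 0 0 -10;0 0 -50 0 0 0 -10;0 0 0 0 0 0 -10;0 0 0 0 0 0 -11;0 0 0 0 0 0 0;0 0 0 0 0 0 0'
python3 -m crank '0 0 0 -60 0 0 -0.5;0 0 0 -30 0 0 0;0 0 0 0 0 0 0;0 0 0 0 0 0 0'
python3 - <<'E'
from h import *
dial("pics/d2.png");to(471,-83,150,131)
g=grab_frame("wrist")
find(["axe","lug","tray"],"top")
E
```

```text
time_s: 44.15
ee_pos: [623.6, 44.5, 162.1]
ee_rot: [179.6, -0.5, 90.5]
force: [0.0, -0.0, 0.5]
gripper_width: 45.9
gripper_force: 0.0
blue 0 0.0 0.0
red 697 -179.1 44.8
shift [-126.  -153.6    9.3] turnz -40.5
axe []
lug []
tray [(0.79, [563.0, 184.0, 46.0])]out of range: row 8 has -11, outside -10.7 to 10.7
```

The first call was refused, so the tool went straight up instead. I'll verify the tray afterwards. Now I move over to the bezel.

```bash
python3 -m crank '0 -42 -51 0 0 0 0;0 -42 -51 0 0 0 0;0 -42 -51 0 0 0 0;0 0 0 0 0 0 -10;0 0 0 0 0 0 -10;0 0 0 0 0 0 -10;0 0 0 0 0 0 -10.5;0 0 0 0 0 0 0;0 0 0 0 0 0 0'
python3 - <<'E'
from h import *
to(470.5,-82.6,94,131)
grab_frame("top");find(["axe","lug","tray"],"top")
for c in ("top","side"):
    im=grab_frame(c);p=uv(c,[626,66,66]);print(c,p)
    h=cv2.cvtColor(im,cv2.COLOR_BGR2HSV);a=h[...,0];m=((a<14)&(h[...,1]>150)&(h[...,2]>120)).astype(np.uint8)
    cv2.imwrite(f"pics/end_{c}.png",im)
E
```

```text
time_s: 45.52
ee_pos: [480.6, -76.7, 160.4]
ee_rot: [179.3, -0.0, 130.9]
force: [0.5, -0.4, 0.2]
gripper_width: 45.6
gripper_force: 0.0
shift [  2.1 -12.3  66.2] turnz -0.1
axe [(0.76, [640.0, 111.0, 73.0])]
lug []
tray [(0.8, [575.0, 114.0, 44.0]), (0.17, [320.0, -222.0, 19.0])]
top [277.18444886 185.3310721 ]
side [254.14348159 213.98642115]
```

```bash
python3 -m crank '0 2 -12.3 30 0 0 0;0 0 0 36 0 0 0;0 0 0 0 0 0 0;1 0 0 0 0 0 0;1 0 0 0 0 0 0;1 0 0 0 0 0 0;1 0 0 0 0 0 0;1 0 0 0 0 0 0' 20
python3 -m crank '1 0 0 0 0 0 -5;1 0 0 0 0 0 -10;1 0 0 0 0 0 -10;1 0 0 0 0 0 -10;1 0 0 0 0 0 -10;1 0 0 0 0 0 -4.5;1 0 0 0 0 0 0;1 0 0 0 0 0 0'
python3 -m crank '0.4 0 0 0 0 0 0;0 0 0 0 0 0 0;0 0 0 0 0 0 0;0 0 0 -60 0 0 0;0 0 0 -60 0 0 0;0 0 0 -60 0 0 0;0 0 0 0 0 0 0;0 0 0 0 0 0 0;0 0 0 0 0 0 0'
python3 - <<'E'
from h import *
g=wcrop("pics/d3.png",(471,-83,65),65,600)
h=cv2.cvtColor(g,cv2.COLOR_BGR2HSV).astype(int);n=600;s=n/130
jj,ii=np.meshgrid(np.arange(n),np.arange(n));dx=-(ii-302)/s;dy=-(jj-299)/s;r=np.hypot(dx,dy);th=np.degrees(np.arctan2(dy,-dx))
m=(r>36)&(r<57)
B=m&(h[...,0]>100)&(h[...,0]<130)&(h[...,1]>100)&(h[...,2]>60);R=m&((h[...,0]<10)|(h[...,0]>170))&(h[...,1]>100)
for nm,k in(("blue",B),("red",R),("union",B|R)):
    if k.any(): print(nm,k.sum(),"lateral mm (y): mean",dy[k].mean().round(2),np.percentile(dy[k],[2,98]).round(1),"x",dx[k].mean().round(1))
grab_frame("side")
c=cv2.imread("pics/end_top.png");a=cv2.resize(c[120:240,185:345],(600,450),interpolation=cv2.INTER_CUBIC)
v=np.full((450,780,3),0,np.uint8);v[:,:600-0][:, :600]=a;v[100:280,600:780]=cv2.resize(g,(180,180),interpolation=cv2.INTER_AREA)
cv2.imwrite("pics/final.png",v)
E
```

```text
time_s: 46.82
ee_pos: [470.2, -83.2, 94.6]
ee_rot: [179.4, -0.0, 131.1]
force: [-2.1, -2.6, 2.8]
gripper_width: 14.0
gripper_force: 20.0
time_s: 47.82
ee_pos: [470.0, -83.5, 94.6]
ee_rot: [179.6, 0.5, -179.4]
force: [-2.9, -3.8, 3.1]
gripper_width: 14.2
gripper_force: 20.0
time_s: 48.95
ee_pos: [468.2, -84.0, 272.7]
ee_rot: [179.5, 0.3, -179.5]
force: [-0.1, 0.0, 0.0]
gripper_width: 45.7
gripper_force: 0.0
blue 498 lateral mm (y): mean -2.85 [-4.6  3.3] x -47.5
red 975 lateral mm (y): mean -0.26 [-1.5  1.1] x -44.8
union 1473 lateral mm (y): mean -1.13 [-4.6  3.3] x -45.7
```

View pics/final.png

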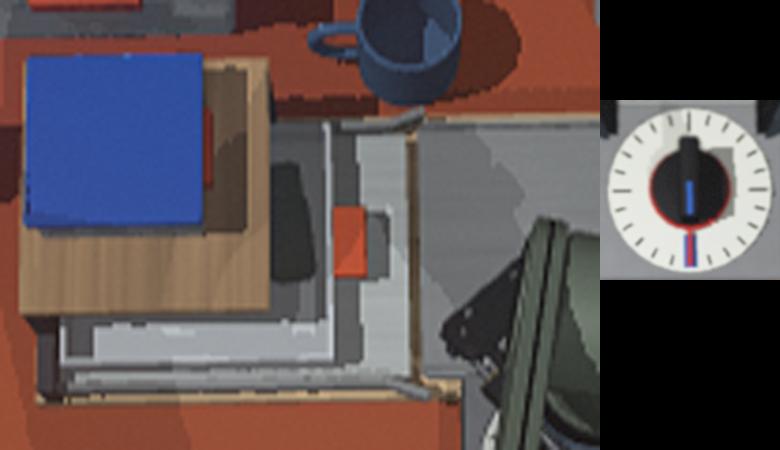

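The tray is under the shelf with the axe still in it, and the needle lies on the blue wedge. I check numerically that the tray is home.

```bash
python3 - <<'E'
from h import *
print("rim(82)",onplane("top",185+332/3.75,210,74)[1],"tab(58)",onplane("top",185+367/3.75,185,73)[1])
im=grab_frame("top");h=cv2.cvtColor(im,cv2.COLOR_BGR2HSV).astype(int)
p=im[175:195,268:288].astype(int)
print([tuple(x) for x in im[184,268:290][:, [2,1,0]].tolist()])
print("pred tab face px",uv("top",[626,58,73]),"rim px",uv("top",[626,82,74]))
E
```

```text
rim(82) 75.92887299640049 tab(58) 50.980239256916725
[(69, 71, 72), (83, 83, 84), (78, 78, 81), (75, 75, 78), (162, 169, 174), (126, 126, 128), (190, 79, 50), (174, 78, 53), (182, 81, 55), (183, 81, 56), (181, 80, 55), (180, 80, 54), (182, 79, 54), (183, 78, 52), (118, 63, 47), (87, 94, 95), (91, 93, 94), (91, 93, 93), (92, 95, 95), (90, 91, 91), (88, 89, 89), (164, 169, 169)]
pred tab face px [280.18268599 184.62979763] rim px [271.01360445 184.66182678]
```

The image suggests the tray may sit about 4 mm short of home, so I go back and re-seat it.

```bash
python3 -m crank '0.65 0 0 0 0 0 10;0.65 0 0 0 0 0 10;0.65 0 0 0 0 0 10;0.65 0 0 0 0 0 10;0.65 0 0 0 0 0 10;0.65 0 0 0 0 0 10;0.65 0 0 0 0 0 10;0.65 0 0 0 0 0 10;0.65 0 0 0 0 0 10;0.65 0 0 0 0 0 0.5'
python3 -m crank '0.65 27 53 0 0 0 0;0.65 27 53 0 0 0 0;0.65 26 52 50 0 0 0;0.65 0 0 50 0 0 0;0.65 0 0 50 0 0 0;0.65 0 0 0 0 0 0;0.65 0 0 0 0 0 0;0.65 0 0 0 0 0 0'
python3 - <<'E'
from h import *
to(626,10,73,90)
E
```

```text
time_s: 50.35
ee_pos: [468.9, -84.3, 273.9]
ee_rot: [179.5, -0.5, 90.1]
force: [0.0, -0.5, 0.8]
gripper_width: 15.9
gripper_force: 0.0
time_s: 51.35
ee_pos: [620.3, -8.0, 138.6]
ee_rot: [179.2, -0.5, 90.1]
force: [0.1, 0.7, 0.3]
gripper_width: 16.1
gripper_force: 0.0
shift [17.5  4.8 65.8] turnz 0.1
```

```bash
python3 -m crank '0.65 10 5 33 0 0 0;0.65 5 0 33 0 0 0;0.65 0 0 0 0 0 0;0.65 0 0 0 0 0 0;0.65 7 0 0 0 0 0;0.65 6 0 0 0 0 0;0.65 6 0 0 0 0 0;0.65 0 0 0 0 0 0'
python3 -m crank '0.65 4 0 0 0 0 0;0.65 2 0 0 0 0 0;0.65 0 0 0 0 0 0'
python3 -m crank '0.65 3 0 0 0 0 0;0.65 0 0 0 0 0 0'
```

```text
time_s: 52.35
ee_pos: [624.3, 27.4, 70.3]
ee_rot: [179.5, -0.5, 90.1]
force: [-0.0, 0.6, -0.3]
gripper_width: 15.9
gripper_force: 0.0
time_s: 52.72
ee_pos: [624.3, 32.9, 70.1]
ee_rot: [179.5, -0.5, 90.0]
force: [0.0, -0.1, -0.0]
gripper_width: 15.7
gripper_force: 0.0
time_s: 52.98
ee_pos: [624.2, 35.2, 70.1]
ee_rot: [179.5, -0.4, 90.1]
force: [0.6, -2.6, 0.2]
gripper_width: 16.0
gripper_force: 1.4
```

The tray had indeed backed off by about 5 mm. I re-seat it and retreat straight back.

```bash
python3 -m crank '0.65 2 0 0 0 0 0;0.65 2 0 0 0 0 0;0.65 2 0 0 0 0 0;0.65 1 0 0 0 0 0;0.65 0 0 0 0 0 0'
python3 -m crank '0.65 1 0 0 0 0 0;0.65 1 0 0 0 0 0;0.65 0 0 0 0 0 0;0.65 0 0 0 0 0 0'
```

```text
time_s: 53.6
ee_pos: [624.5, 40.4, 70.2]
ee_rot: [179.4, -0.3, 90.1]
force: [-0.3, -10.5, 0.6]
gripper_width: 16.1
gripper_force: 5.4
time_s: 54.1
ee_pos: [624.5, 40.5, 70.3]
ee_rot: [179.4, -0.1, 90.1]
force: [0.3, -16.9, 0.2]
gripper_width: 16.3
gripper_force: 8.1
```

```bash
python3 -m crank '0.65 -1 0 0 0 0 0;0.65 -1 0 0 0 0 0;0.65 -2 0 0 0 0 0;0.65 -4 0 0 0 0 0;0.65 -20 0 0 0 0 0;0.65 -40 0 0 0 0 0;0.65 -40 0 0 0 0 0;0.65 -30 0 -40 0 0 0;0.65 -40 0 -60 0 0 0;0.65 -40 0 -60 0 0 0'
python3 -m crank '0.65 -50 0 -20 0 0 0;0.65 -50 0 0 0 0 0;0.65 0 0 0 0 0 0;0.65 0 0 0 0 0 0'
python3 - <<'E'
from h import *
im=grab_frame("top");print(im[184,266:290][:,2].tolist(),"from col 266; tab edge pred 280.2")
for v in(150,184,205,212): 
    print(v,im[v,262:278][:,1].tolist(), "rim pred",uv("top",onplane("top",271,v,74))[0] if 0 else "")
dial("pics/d4.png",(1,-1.3))
find(["axe","lug","weight","pad","tape","brush","mug"],"top",1)
E
```

```text
time_s: 55.35
ee_pos: [622.6, -165.5, 214.0]
ee_rot: [179.5, -0.5, 90.0]
force: [0.4, 0.4, -0.9]
gripper_width: 15.8
gripper_force: 0.0
time_s: 55.85
ee_pos: [622.5, -264.0, 231.2]
ee_rot: [179.5, -0.6, 90.0]
force: [0.0, 0.1, 0.1]
gripper_width: 15.8
gripper_force: 0.0
[68, 78, 76, 77, 98, 119, 185, 178, 178, 167, 166, 166, 166, 155, 83, 88, 90, 89, 90, 89, 77, 153, 148, 134] from col 266; tab edge pred 280.2
150 [32, 32, 34, 34, 32, 32, 33, 33, 33, 35, 32, 31, 31, 31, 32, 33] rim pred 
184 [47, 45, 43, 43, 70, 79, 77, 77, 102, 104, 78, 79, 80, 74, 74, 73] rim pred 
205 [72, 74, 74, 73, 72, 99, 71, 71, 173, 157, 85, 90, 90, 90, 91, 90] rim pred 
212 [155, 155, 154, 155, 154, 155, 155, 154, 176, 152, 79, 90, 90, 91, 90, 90] rim pred 
blue 635 178.8 44.6
red 505 179.4 45.2
axe [(0.56, [634.0, 109.0, 75.0])]
lug []
weight [(0.25, [631.0, -84.0, 52.0])]
pad []
tape []
brush [(0.72, [272.0, 282.0, 16.0])]
mug [(0.97, [791.0, 25.0, 40.0])]
```

The tab edge is now at column 280 (280.2 predicted), so the tray is home and square. Needle and wedge agree within 1°. Handing in.

```bash
python3 -c "
from workcell import env
print(env.job_done())"
```

```text
the job is handed in; nothing more can be done
None
```

The job is handed in: the weight is centred on its cork pad, the axe head and jar handle (the only finds I saw) went into the tray, the tray is home against the end stop, and the bezel is zeroed again to within about 1°. The tray slipped back about 5 mm after the first push, so I re-seated it after the final zeroing, without disturbing the bezel.

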